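# Make up a four-nut order from a locked parts box

### The arm

A 6-joint arm with a two-finger parallel gripper is mounted at the origin on the work surface. World frame = base frame: x ahead of the robot, y to its left, z up, the work surface at z = 0. Lengths are in m, angles in rad, forces in N, time in s.
With the tool pointing down it reaches from about 0.35 to 0.775 m from the base axis. Payload 7.3 kg.
Tool frame: the origin (TCP) lies on the centre line of the jaws, within the pads' length; the fingertips stand 17 mm ahead of it and the grasp point (between the pads) lies 2 mm behind it (robot.tip_extent is the distance from the TCP to the fingertips, in m); z points along the fingers, y is the line along which they close (so a half turn about z gives the same grasp; the last joint's range is limited). The gripper opens to 92 mm and grips with 3 to 60 N. Pads are 19 mm wide; open, the fingers measure 130 mm over their backs; the gripper's body (75 mm by 190 mm) begins 47 mm behind the grasp point.
Start: joints at [1.067, 0.342, 1.524, -0, 1.275, -0.146], TCP at [0.184, 0.492, 0.244] pointing down, gripper open.
Joint ranges: [-2.53, 2.53], [-0.77, 2.02], [0.04, 2.7], [-1, 4.14], [0.28, 2.66], [-3.11, 3.11]. Speed limits (rad/s): [2.57, 2.57, 3.14, 3.14, 3.14, 3.14].

### API

Orientations are given as [roll, pitch, yaw] about the fixed x, y, z axes, in that order (R = Rz(yaw) Ry(pitch) Rx(roll)).
In Python, from cell import robot gives the robot as it stands.
- The arm moves only by the tool step_arm, never from a script. Its argument "motion" is a list of rows, each a list of 2 entries, a list of its own where there are three numbers: the shift along the tool's x, y, z in units of 60 mm (1.0 is 60 mm), then the turn about the tool's z in rad. In form: [[[x, y, z], spin], ...]. A call has 1 to 10 rows; each row is the pose to reach, as a shift and turn from the pose commanded when the call began, along the tool's axes at that moment; what a row does not reach only later rows make up. A row lasts 1/8 s, in which the tool goes at most 62.5 mm and 10.7 degrees, less where a joint would pass 70% of its speed; a pose out of reach is approached as far as the arm can. A call with a gripper value outside its range is refused whole. "hand" is the closure in counts, from 0 (fully open) to 255 (shut), set as the call begins (left out, the last holds). The fingers move at their own pace and stop on an object; "squeeze" is the grip in N (left out, the last holds). Time passes only in rows, so rows that repeat a pose let the fingers close. It gives the time, the measured TCP pose, the force, the opening and the grip force at its end, in the units of the state.
- robot.observe(): the state, without advancing time (a new reading comes with each control period).
- robot.read_camera(name): name is "scene" or "top"; returns a dict with "pixels" (384x512x3 uint8, red, green, blue), "intrinsics" (3x3 intrinsics, pixels), "xyz" and "rotation" of the camera in the world. Camera axes: x right, y up, looking along -z (the intrinsics and any distortion apply to the point x, -y, -z); pixel columns grow to the right and rows downward; lengths in m; the calibration is good to about 2 mm. A picture is of the moment at which its call begins. There is no depth.
- robot.hand_in(): hands the job in; it is judged then, once.
The state is a dict: "time": time; "qpos": joint angles; "qvel": joint speeds; "joint_efforts": joint torques, N m; "tool_pos": TCP position; "tool_rot": TCP orientation; "contact_force": force on the tool from outside, world axes, zero at the start; "torque": the same for the moment, N m; "opening": finger opening in m; "grip_force": force on a finger pad.
Only numpy, scipy, OpenCV 4.12 (cv2) and the standard library are available. Lean on these libraries where they do the work, as an engineer would, in place of code of your own. Each camera call takes 0.05 s, during which the arm holds its last target. There are 200 camera calls.

### The job

Make up an order of exactly four wheel nuts in the scale pan from those lying loose on the counter and those in the parts box: back its red lock screw fully out (nobody knows whether its thread is left- or right-handed, so try it gently and feel which way gives) and slide the green hood fully open to get at them. When exactly four are in the pan and every other nut is in the box, slide the hood fully shut and screw the lock fully home again. Leave the mug and the stapler where they are.

Things in the scene. Friction and masses are not known exactly. Their poses are not given: they have to be found in the camera images.
- box: The parts box, fixed to the counter: a shallow grey steel tray, 146 mm (its x) by 186 mm (its y), under a green sliding hood. Origin: underside centre of the tray, z up. Just beyond its +y wall stands the dark lock housing, 64 x 60 mm, 44 mm high, centred at y = +124 mm, with the red lock screw on top.
- tray_floor (a point): Centre of the tray's inside floor, 6 mm above the counter; axes as the box's. Inside 134 mm (x) by 174 mm (y). Walls rise only 12 mm above this floor, but 34 mm at +y. The box's nuts stand here; the closed hood clears them by 6 mm.
- cover (a joint): Travel of the green hood (166 x 194 mm, top 46 mm above the counter) in m: 0 = fully closed, 0.195 = fully open. It slides level towards the box's -y with about 2 N of friction, stays where left; fully open, it uncovers the whole tray. The lock screw holds it shut; shut it before screwing home.
- cover_handle (a point): Point on the centre line of the hood's black handle bar, 68 mm above the counter (6 mm under the bar's top). The bar is 70 mm long along the box's x, 14 mm thick (along the slide, the box's y), and rises 28 mm from the hood's top. The axes are the box's.
- lock (a joint): Turn of the red lock screw in rad, positive anticlockwise from above; 0 = fully home (locked). The thread's hand differs from start to start and cannot be seen: from home it turns only one way, to +2.5 or to -2.5 (fully out); the other way it is solid within 0.1 rad. Some 0.08 N m turns it; it stays where left. The hood is freed from about 2.1 rad either way.
- lock_grip (a point): Grip point on the screw's red wing, on the axis, 75.5 mm above the counter; the screw is captive and does not rise. The wing is an upright bar, 56 mm along this point's x, 14 mm thick along its y; its top is 8 mm above this point; 22 mm below it a 44 mm disc begins. Turns with the screw; at 0 its x is the box's x.
- pan_floor (a point): Centre of the inside floor of the counting scale's square steel pan (inside 190 x 190 mm, rim 9 mm above the floor); x and y along its sides, z up. About 79 mm above the counter when empty, and lower as it is loaded.
- pan (a joint): How far the scale's pan is pressed down, in m: 0 empty, 2.94 mm lower for each wheel nut (so 4 nuts read 0.0118), spring-borne, bottoms at 0.026.
- nut1: A loose hexagonal steel wheel nut: 30 mm across flats (34.6 mm across corners), 30 mm tall, 150 g, flat top and underside with a dark bore mark on top. Origin at the centre of its underside, z up through its axis; two of its six flats face its +x and -x. May be absent (None from the start). Starts standing in the closed parts box.
- nut2: A loose hexagonal steel wheel nut: 30 mm across flats (34.6 mm across corners), 30 mm tall, 150 g, flat top and underside with a dark bore mark on top. Origin at the centre of its underside, z up through its axis; two of its six flats face its +x and -x. May be absent (None from the start). Starts standing in the closed parts box.
- nut3: A loose hexagonal steel wheel nut: 30 mm across flats (34.6 mm across corners), 30 mm tall, 150 g, flat top and underside with a dark bore mark on top. Origin at the centre of its underside, z up through its axis; two of its six flats face its +x and -x. May be absent (None from the start). Starts standing in the closed parts box.
- nut4: A loose hexagonal steel wheel nut: 30 mm across flats (34.6 mm across corners), 30 mm tall, 150 g, flat top and underside with a dark bore mark on top. Origin at the centre of its underside, z up through its axis; two of its six flats face its +x and -x. May be absent (None from the start). Starts standing in the closed parts box.
- nut5: A loose hexagonal steel wheel nut: 30 mm across flats (34.6 mm across corners), 30 mm tall, 150 g, flat top and underside with a dark bore mark on top. Origin at the centre of its underside, z up through its axis; two of its six flats face its +x and -x. May be absent (None from the start). Starts standing in the closed parts box.
- stray1: A loose hexagonal steel wheel nut: 30 mm across flats (34.6 mm across corners), 30 mm tall, 150 g, flat top and underside with a dark bore mark on top. Origin at the centre of its underside, z up through its axis; two of its six flats face its +x and -x. May be absent (None from the start). Starts standing loose on the counter.
- stray2: A loose hexagonal steel wheel nut: 30 mm across flats (34.6 mm across corners), 30 mm tall, 150 g, flat top and underside with a dark bore mark on top. Origin at the centre of its underside, z up through its axis; two of its six flats face its +x and -x. May be absent (None from the start). Starts standing loose on the counter.
- stray3: A loose hexagonal steel wheel nut: 30 mm across flats (34.6 mm across corners), 30 mm tall, 150 g, flat top and underside with a dark bore mark on top. Origin at the centre of its underside, z up through its axis; two of its six flats face its +x and -x. May be absent (None from the start). Starts standing loose on the counter.
- mug: Blue mug, 80 mm wide, 85 mm high, origin at underside centre. Not part of the job.
- stapler: Red and black stapler, 150 x 36 x 50 mm, origin at underside centre, long along its x. Not part of the job.
Things that resemble listed ones, but are neither listed nor needed, are in the scene too. Leave any brown or pink look-alike of the stray3 alone. Leave any pink look-alike of the stray2 alone.

How it is judged:
By the outcome, as a careful person would: the job done as asked, in the order asked, and still so for the second after the job is handed in, with the robot touching nothing.
Of nut1, nut2, nut3, nut4, nut5 only 3 to 5 are there at a start; the rules pass over those that are not, and their reading is None.
Of stray1, stray2, stray3 only 1 to 3 are there at a start; the rules pass over those that are not, and their reading is None.
At some moment in a run one of stray1, stray2, stray3 may be knocked a few centimetres aside while the robot is not near it.
Once in a run the grip may slacken for a moment while it holds something.
It also fails if it takes over 208 s, if anything falls off the work surface, if the arm or the gripper's body presses on something with over 40 N, if the wrist force passes 120 N, or if a joint passes its speed limit or range.

## Working session

There is one attempt and no reset: what is moved stays moved. The work goes in short steps, Python scripts to look and compute and a tool call to move; the robot and the scene stay as the last step left them, time stands still between calls to the robot, and variables do not carry over. Pictures are saved under pics/ and viewed, at most 14 in all, crops included, and the job is handed in when it is done.

Besides the shell and the picture viewer there is one more tool, called after "Emit:" as name(argument=value, ...), one argument or row to a line, values as JSON. step_arm: Moves the arm, as the interface text tells. Its arguments: {"type":"object","properties":{"motion":{"type":"array"},"hand":{"type":"number"},"squeeze":{"type":"number"}},"required":["motion"]}

```bash
ls; mkdir -p pics; python3 - <<'E'
from cell import robot
import cv2,numpy as np
s=robot.observe();print({k:np.round(v,3).tolist() for k,v in s.items()})
for n in("scene","top"):
    c=robot.read_camera(n);cv2.imwrite(f"pics/{n}0.png",c["pixels"][:,:,::-1]);print(n,c["intrinsics"],c["xyz"],c["rotation"],c.keys())
a=[cv2.imread(f"pics/{n}0.png") for n in("top","scene")]
E
```

```text
pics
{'time': 0.0, 'qpos': [1.067, 0.343, 1.525, -0.0, 1.275, -0.146], 'qvel': [0.0, 0.001, 0.0, -0.0, 0.002, 0.0], 'joint_efforts': [0.0, -43.125, -24.421, 0.072, 0.056, -0.0], 'tool_pos': [0.184, 0.491, 0.243], 'tool_rot': [-3.14, -0.0, 2.784], 'contact_force': [0.404, -0.041, -0.26], 'torque': [-0.001, -0.041, -0.03], 'grip_force': 0.0, 'opening': 0.092}
scene [[487.34368821   0.         254.88214414]
 [  0.         487.34368821 190.8926509 ]
 [  0.           0.           1.        ]] [1.00664819 0.23331063 0.86335062] [0.5705794  0.01346282 2.01983836] dict_keys(['pixels', 'intrinsics', 'xyz', 'rotation'])
top [[381.20444383   0.         253.83449286]
 [  0.         381.20444383 190.32324056]
 [  0.           0.           1.        ]] [0.51733292 0.01888615 0.83597697] [ 0.02727613 -0.01073295 -1.56536021] dict_keys(['pixels', 'intrinsics', 'xyz', 'rotation'])
```

View pics/top0.png

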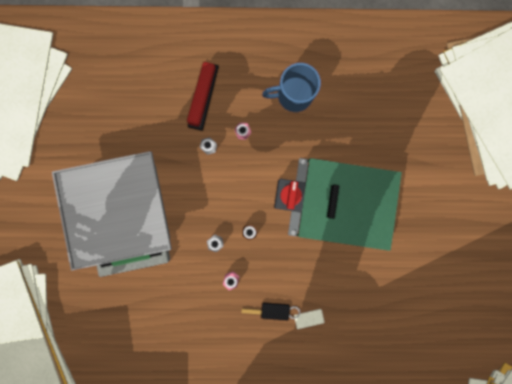

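View pics/scene0.png

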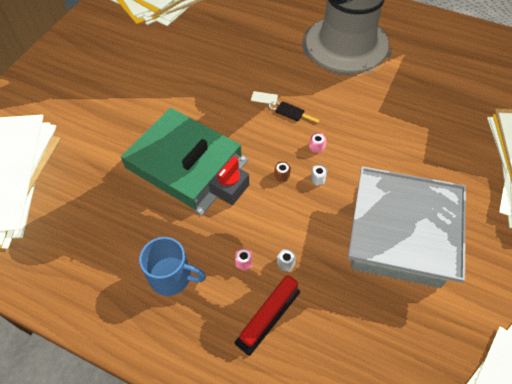

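```bash
cat > h.py <<'E'
from cell import robot
import cv2,numpy as np
from scipy.spatial.transform import Rotation as R
def cam(n,save=None):
    c=robot.read_camera(n)
    if save: cv2.imwrite(f"pics/{save}.png",c["pixels"][:,:,::-1])
    return c
def ray(c,uv,z):
    "pixel(s) -> world points on plane z"
    uv=np.atleast_2d(uv).astype(float);K=c["intrinsics"]
    d=np.c_[(uv[:,0]-K[0,2])/K[0,0],-(uv[:,1]-K[1,2])/K[1,1],-np.ones(len(uv))]
    d=R.from_euler("xyz",c["rotation"]).apply(d);o=np.array(c["xyz"])
    return o+d*((z-o[2])/d[:,2])[:,None]
def pix(c,p):
    p=np.atleast_2d(p);q=R.from_euler("xyz",c["rotation"]).inv().apply(p-np.array(c["xyz"]));K=c["intrinsics"]
    return np.c_[K[0,2]-K[0,0]*q[:,0]/q[:,2],K[1,2]+K[1,1]*q[:,1]/q[:,2]]
def blobs(m,amin=1,amax=1e9):
    n,l,s,ce=cv2.connectedComponentsWithStats(m.astype(np.uint8))
    return [(ce[i],s[i,4],l==i) for i in range(1,n) if amin<=s[i,4]<=amax]
def rect(c,m,z):
    "min-area rectangle of a mask cast on plane z: centre, sizes, angle of long side"
    cn=max(cv2.findContours(m.astype(np.uint8),cv2.RETR_EXTERNAL,cv2.CHAIN_APPROX_NONE)[0],key=cv2.contourArea)
    P=ray(c,cn[:,0],z)[:,:2]; (x,y),(w,h),a=cv2.minAreaRect((P*1000).astype(np.float32))
    if w<h: w,h,a=h,w,a+90
    return np.round([x,y,w,h,(a+90)%180-90],1)
def hsv(c): return cv2.cvtColor(c["pixels"],cv2.COLOR_RGB2HSV).astype(int)
def to(p,yaw):
    "move from observed pose in tool units, to TCP point p, world yaw"
    s=robot.observe();y=s["tool_rot"][2];d=np.array(p)-s["tool_pos"]
    t=[np.cos(y)*d[0]+np.sin(y)*d[1],np.sin(y)*d[0]-np.cos(y)*d[1],-d[2]]
    print("move",np.round(np.array(t)/.06,3),"spin",round(-((yaw-y+np.pi)%(2*np.pi)-np.pi),3),"pos",np.round(s["tool_pos"],4),"yaw",round(y,3))
E
python3 - <<'E'
from h import *
t=cam("top");s=cam("scene")
for c,n in((t,"top"),(s,"scene")):
    H=hsv(c);h,sa,v=H[...,0],H[...,1],H[...,2]
    g=(h>60)&(h<90)&(sa>90); g=max(blobs(g),key=lambda b:b[1])[2]
    print(n,"hood",rect(c,g,.046))
    red=((h<6)|(h>174))&(sa>170)&(v>60)
    for b in blobs(red,60): print(" red",b[0].round(1),b[1],rect(c,b[2],.083),ray(c,b[0],.0755).round(3))
    lt=(sa<60)&(v>110)
    for b in blobs(lt,40,400):print(" light",b[0].round(1),b[1],ray(c,b[0],.02).round(3))
    for b in blobs(lt,3000,20000):print(" big",b[0].round(1),b[1],rect(c,b[2],.088))
    dk=(v<60)
    for b in blobs(dk,6,600):print(" dark",b[0].round(1),b[1],ray(c,b[0],.03).round(3),ray(c,b[0],.074).round(3))
E
```

```text
top hood [ 512.2 -188.   188.8  158.7   81.6]
 red [200.8  93.5] 834 [729.7 117.3 128.4  26.3 -15.1] [[0.732 0.118 0.076]]
 red [290.3 196.1] 312 [528.1 -61.6  39.2  39.1 -44.7] [[ 0.527 -0.062  0.076]]
 light [190.6   3. ] 111 [[0.945 0.15  0.02 ]]
 light [241.7 129.3] 80 [[0.671 0.037 0.02 ]]
 light [208.6 146.1] 166 [[0.634 0.108 0.02 ]]
 light [293.7 223.3] 207 [[ 0.47  -0.075  0.02 ]]
 light [249.1 231.9] 107 [[0.451 0.02  0.02 ]]
 light [214.5 243.1] 165 [[0.427 0.093 0.02 ]]
 light [230.8 281.7] 94 [[0.345 0.058 0.02 ]]
 light [502.2 377.3] 216 [[ 0.145 -0.52   0.02 ]]
 light [476.6 381.1] 86 [[ 0.137 -0.466  0.02 ]]
 big [25.1 91.1] 7126 [711.4 440.4 310.6 138.9   1.3]
 big [484.3  96.5] 7692 [ 712.3 -423.6  333.   152.3   -0.8]
 big [113.1 213.2] 10562 [486.4 287.3 220.7 198.2  12.1]
 big [ 25.6 328.7] 5985 [281.8 429.  238.2 141.6   1.3]
 dark [206.3 102.7] 276 [[0.725 0.112 0.03 ]] [[0.714 0.107 0.074]]
 dark [242.2 129.6] 19 [[0.668 0.036 0.03 ]] [[0.66  0.035 0.074]]
 dark [207.1 144.5] 15 [[0.636 0.11  0.03 ]] [[0.63  0.105 0.074]]
 dark [332.6 200.8] 286 [[ 0.518 -0.15
[... 1452 characters left out ...]
4]]
 dark [317.9 138.1] 14 [[0.348 0.056 0.03 ]] [[0.383 0.065 0.074]]
 dark [194.4 154.4] 337 [[ 0.501 -0.166  0.03 ]] [[ 0.528 -0.145  0.074]]
 dark [282.1 167.2] 17 [[0.452 0.017 0.03 ]] [[0.482 0.028 0.074]]
 dark [319.  170.5] 18 [[0.427 0.09  0.03 ]] [[0.458 0.098 0.074]]
 dark [245.6 184. ] 11 [[ 0.523 -0.033  0.03 ]] [[ 0.548 -0.019  0.074]]
 dark [223.2 193.5] 207 [[ 0.563 -0.064  0.03 ]] [[ 0.586 -0.049  0.074]]
 dark [243.2 255.4] 33 [[0.668 0.034 0.03 ]] [[0.686 0.044 0.074]]
 dark [286.5 256.6] 31 [[0.636 0.108 0.03 ]] [[0.655 0.114 0.074]]
 dark [266.3 326.5] 443 [[0.771 0.129 0.03 ]] [[0.784 0.135 0.074]]
 dark [ 24.9 329.7] 24 [[ 0.956 -0.245  0.03 ]] [[ 0.959 -0.22   0.074]]
```

```bash
python3 -c "
from h import *
to([.529,-.063,.15],2.999)"
```

```text
move [-8.627 -6.642  1.555] spin -0.215 pos [0.1837 0.4916 0.2433] yaw 2.784
```

Emit:
step_arm(
  motion=[
    [[-8.627,-6.642,1.555],-0.215],
    [[-8.627,-6.642,1.555],-0.215],
    [[-8.627,-6.642,1.555],-0.215],
    [[-8.627,-6.642,1.555],-0.215],
    [[-8.627,-6.642,1.555],-0.215],
    [[-8.627,-6.642,1.555],-0.215],
    [[-8.627,-6.642,1.555],-0.215],
    [[-8.627,-6.642,1.555],-0.215],
    [[-8.627,-6.642,1.555],-0.215],
    [[-8.627,-6.642,1.555],-0.215],
  ],
  hand=60,
  squeeze=30,
)

```text
time: 1.45
tool_pos: [0.5092, -0.0314, 0.1557]
tool_rot: [3.141, 0.0, 2.998]
contact_force: [0.8, 1.1, 0.7]
opening: 0.0696
grip_force: 0.0
```

```bash
python3 -c "
from h import *
to([.529,-.063,.15],2.999);print(robot.observe()['opening'],robot.observe()['time'])"
```

```text
move [-0.402 -0.474  0.095] spin -0.001 pos [ 0.5092 -0.0314  0.1557] yaw 2.998
0.0696033280650649 1.45
```

Emit:
step_arm(
  motion=[
    [[-0.4,-0.47,0.1],0],
    [[-0.4,-0.47,0.1],0],
    [[-0.4,-0.47,0.1],0],
    [[-0.4,-0.47,0.1],0],
  ],
)

```text
time: 1.95
tool_pos: [0.5276, -0.0596, 0.1503]
tool_rot: [3.141, -0.0, 3.0]
contact_force: [-0.2, 1.6, 0.6]
opening: 0.0703
grip_force: 0.0
```

```bash
python3 -c "
from h import *
to([.529,-.063,.076],2.999)
c=cam('scene','lock');cv2.imwrite('pics/lockc.png',cv2.resize(c['pixels'][90:250,140:340,::-1],None,fx=3,fy=3))"
```

```text
move [-0.031 -0.053  1.238] spin 0.001 pos [ 0.5276 -0.0596  0.1503] yaw 3.0
```

View pics/lockc.png

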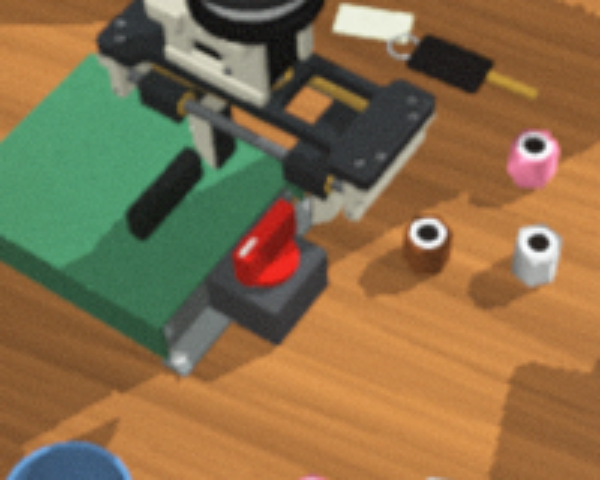

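Emit:
step_arm(
  motion=[
    [[-0.03,-0.05,0.6],0],
    [[-0.03,-0.05,1.24],0],
    [[-0.03,-0.05,1.24],0],
    [[-0.03,-0.05,1.24],0],
  ],
)

```text
time: 2.5
tool_pos: [0.5302, -0.0637, 0.077]
tool_rot: [-3.142, 0.002, 3.0]
contact_force: [-0.0, -0.3, -0.4]
opening: 0.0705
grip_force: 0.0
```

Emit:
step_arm(
  motion=[
    [[0,0,0],0],
    [[0,0,0],0],
    [[0,0,0],0],
    [[0,0,0],0],
    [[0,0,0],0],
    [[0,0,0],0],
  ],
  hand=255,
  squeeze=20,
)

```text
time: 3.25
tool_pos: [0.5291, -0.0669, 0.0757]
tool_rot: [-3.136, -0.0, 3.001]
contact_force: [-7.7, -28.3, 0.2]
opening: 0.0147
grip_force: 14.3
```

```bash
python3 -c "
from h import *
to([.529,-.063,.076],2.999);s=robot.observe();print(s['torque'],s['contact_force'],s['opening'],s['grip_force'],s['qpos'])"
```

```text
move [ 0.01   0.065 -0.005] spin 0.002 pos [ 0.5291 -0.0669  0.0757] yaw 3.001
[-4.71920394  1.14919284 -0.08647581] [ -7.67699181 -28.34737402   0.18508212] 0.014718145508578228 14.263355433940887 [-0.26645394  0.55046517  1.71062138 -0.00720155  0.87998822 -1.6919831 ]
```

Emit:
step_arm(
  motion=[
    [[0,-0.03,0],0],
    [[0,-0.06,0],0],
    [[0,-0.06,0],0],
    [[0,-0.06,0],0],
  ],
)

```text
time: 3.75
tool_pos: [0.5289, -0.0679, 0.0756]
tool_rot: [-3.141, -0.0, 2.999]
contact_force: [-1.6, -5.5, 2.3]
opening: 0.014
grip_force: 20.0
```

Emit:
step_arm(
  motion=[
    [[0,0,0],0.05],
    [[0,0,0],0.1],
    [[0,0,0],0.1],
    [[0,0,0],0.1],
  ],
)

```text
time: 4.25
tool_pos: [0.5289, -0.0678, 0.0756]
tool_rot: [-3.141, 0.0, 2.9]
contact_force: [-0.9, -5.6, 1.1]
opening: 0.0137
grip_force: 20.0
```

```bash
python3 -c "
from h import *
s=robot.observe();print(s['torque'],s['contact_force'],s['tool_rot'],s['tool_pos'],s['grip_force'])"
```

```text
[-0.87661567  0.27176729 -0.08889732] [-0.88367845 -5.5856036   1.10470474] [-3.14105097e+00  5.60852480e-05  2.89972347e+00] [ 0.52892394 -0.06778886  0.07564376] 19.994929432868958
```

Emit:
step_arm(
  motion=[
    [[0,-0.01,0],0.04],
    [[0,-0.01,0],0.08],
    [[0,-0.01,0],0.1],
    [[0,-0.01,0],0.1],
  ],
)

```text
time: 4.75
tool_pos: [0.5289, -0.0677, 0.0757]
tool_rot: [3.141, 0.0, 2.799]
contact_force: [-0.6, -0.3, -0.2]
opening: 0.0137
grip_force: 20.0
```

```bash
python3 -c "
from h import *
s=robot.observe();print(s['torque'],s['contact_force'],s['tool_rot'],s['tool_pos'],s['grip_force'])"
```

```text
[-0.09017757 -0.02641236 -0.0241383 ] [-0.62116253 -0.27115705 -0.15103116] [3.14106303e+00 1.73225583e-04 2.79948415e+00] [ 0.52894882 -0.06774424  0.07567183] 19.992909729480743
```

Emit:
step_arm(
  motion=[
    [[0,0,0],0.12],
    [[0,0,0],0.25],
    [[0,0,0],0.38],
    [[0,0,0],0.5],
    [[0,0,0],0.62],
    [[0,0,0],0.75],
    [[0,0,0],0.87],
    [[0,0,0],1.0],
    [[0,0,0],1.1],
    [[0,0,0],1.1],
  ],
)

```text
time: 6.0
tool_pos: [0.5301, -0.0669, 0.0757]
tool_rot: [3.138, -0.001, 1.698]
contact_force: [4.5, 4.7, -2.0]
opening: 0.0137
grip_force: 20.0
```

```bash
python3 -c "
from h import *
s=robot.observe();print(s['torque'],s['contact_force'],s['tool_rot'],s['tool_pos'],s['grip_force'])"
```

```text
[ 0.74283884 -0.76746737 -0.09498072] [ 4.54866345  4.70521144 -1.95699244] [ 3.13842781e+00 -1.26917418e-03  1.69802241e+00] [ 0.53013891 -0.06688949  0.07567625] 19.994753301143646
```

Emit:
step_arm(
  motion=[
    [[0,0,0],0.12],
    [[0,0,0],0.25],
    [[0,0,0],0.38],
    [[0,0,0],0.5],
    [[0,0,0],0.62],
    [[0,0,0],0.75],
    [[0,0,0],0.87],
    [[0,0,0],1.0],
    [[0,0,0],1.1],
    [[0,0,0],1.16],
  ],
)

```text
time: 7.25
tool_pos: [0.5315, -0.0676, 0.0757]
tool_rot: [3.139, -0.005, 0.537]
contact_force: [10.1, 2.1, -6.7]
opening: 0.0139
grip_force: 20.0
```

Emit:
step_arm(
  motion=[
    [[0,0,0],0.03],
    [[0,0,0],0.05],
    [[0,0,0],0.07],
    [[0,0,0],0.07],
  ],
)

```text
time: 7.75
tool_pos: [0.5314, -0.0677, 0.0757]
tool_rot: [3.139, -0.005, 0.47]
contact_force: [8.7, 1.6, -5.7]
opening: 0.0142
grip_force: 20.3
```

```bash
python3 -c "
from h import *
s=robot.observe();print(s['torque'],s['contact_force'],s['tool_rot'],s['tool_pos'],s['grip_force'])"
```

```text
[ 0.19972888 -1.35103696  0.39847725] [ 8.68642988  1.58006577 -5.7157728 ] [ 3.13892204 -0.00510986  0.47019546] [ 0.53142744 -0.06769887  0.07574035] 20.287928581237793
```

Emit:
step_arm(
  motion=[
    [[0,0,0],-0.05],
    [[0,0,0],-0.05],
    [[0,0,0],-0.05],
    [[0,0,0],-0.05],
    [[0,0,-0.5],-0.05],
    [[0,0,-1.0],-0.05],
    [[0,0,-1.0],-0.05],
  ],
  hand=120,
)

```text
time: 8.62
tool_pos: [0.5301, -0.0684, 0.1378]
tool_rot: [3.138, -0.004, 0.519]
contact_force: [-0.2, -0.8, 0.2]
opening: 0.0488
grip_force: 0.0
```

```bash
python3 -c "
from h import *
to([.518,-.1485,.13],-.147)
c=cam('top');H=hsv(c)
for b in blobs(H[...,2]<60,100,600):print(b[0].round(1),b[1],rect(c,b[2],.074))
for b in blobs(H[...,2]<60,100,600):print(b[0])
print(pix(c,[[.518,-.1485,.074],[.53,-.0675,.083]]))"
```

```text
move [-0.837  1.059  0.13 ] spin 0.666 pos [ 0.5301 -0.0684  0.1378] yaw 0.519
[207.2 101. ] 250 [723.1 103.9 137.5  28.3 -23.2]
[374.  243.1] 317 [ 431.8 -229.1   54.9   32.7   87.6]
[263.4 260.1] 329 [397.1  -9.   53.   33.2  78.5]
[371.2 360. ] 112 [ 204.6 -224.2   58.6   11.6  -14.4]
[207.204 100.988]
[373.97791798 243.10725552]
[263.37993921 260.14285714]
[371.17857143 360.03571429]
[[333.32687911 200.84490988]
 [293.45964063 194.55394051]]
```

Emit:
step_arm(
  motion=[
    [[-0.837,1.059,0.13],0.18],
    [[-0.837,1.059,0.13],0.36],
    [[-0.837,1.059,0.13],0.54],
    [[-0.837,1.059,0.13],0.666],
    [[-0.837,1.059,0.13],0.666],
    [[-0.837,1.059,0.7],0.666],
    [[-0.837,1.059,1.15],0.666],
    [[-0.837,1.059,1.15],0.666],
  ],
)

```text
time: 9.68
tool_pos: [0.516, -0.1477, 0.065]
tool_rot: [-3.141, 0.003, -0.144]
contact_force: [-0.2, 0.5, 0.5]
opening: 0.0487
grip_force: 0.0
```

Emit:
step_arm(
  motion=[
    [[0,0,0],0],
    [[0,0,0],0],
    [[0,0,0],0],
    [[0,0,0],0],
  ],
  hand=255,
  squeeze=20,
)

```text
time: 10.18
tool_pos: [0.5163, -0.152, 0.0668]
tool_rot: [3.135, -0.001, -0.145]
contact_force: [-5.5, -15.5, -0.6]
opening: 0.0139
grip_force: 20.0
```

```bash
python3 -c "
from h import *
to([.489,-.3415,.069],-.147)
"
```

```text
move [ 0.006  3.192 -0.037] spin 0.002 pos [ 0.5163 -0.152   0.0668] yaw -0.145
```

Emit:
step_arm(
  motion=[
    [[0,0.3,0],0],
    [[0,0.7,0],0],
    [[0,1.1,0],0],
    [[0,1.5,0],0],
    [[0,1.9,0],0],
    [[0,2.3,0],0],
    [[0,2.7,0],0],
    [[0,3.0,0],0],
    [[0,3.2,0],0],
    [[0,3.3,0],0],
  ],
  squeeze=30,
)

```text
time: 11.42
tool_pos: [0.4882, -0.3452, 0.0668]
tool_rot: [3.141, -0.002, -0.148]
contact_force: [6.0, 0.7, 0.2]
opening: 0.0139
grip_force: 30.0
```

Emit:
step_arm(
  motion=[
    [[0,0.02,0],0],
    [[0,0.04,0],0],
    [[0,0.04,0],0],
  ],
)

```text
time: 11.8
tool_pos: [0.4882, -0.3453, 0.0668]
tool_rot: [-3.139, -0.001, -0.147]
contact_force: [6.7, 7.3, 1.1]
opening: 0.0139
grip_force: 30.0
```

Emit:
step_arm(
  motion=[
    [[0,0,0],0],
    [[0,0,0],0],
    [[0,0,0],0],
    [[0,0,-0.5],0],
    [[0,0,-1.5],0],
    [[0,0,-1.5],0],
  ],
  hand=120,
)

```text
time: 12.55
tool_pos: [0.4892, -0.3485, 0.1617]
tool_rot: [3.136, -0.008, -0.147]
contact_force: [0.7, 0.8, 0.4]
opening: 0.0484
grip_force: 0.0
```

```bash
python3 -c "
from h import *
c=cam('top','t1');H=hsv(c)
for b in blobs((H[...,1]<60)&(H[...,2]>110),40,400):print(b[0].round(1),b[1],ray(c,b[0],.03).round(3))
to([.427,.092,.13],1.571);print(robot.observe()['qpos'])"
```

```text
[190.6   3. ] 111 [[0.94  0.148 0.03 ]]
[241.8 129.5] 94 [[0.669 0.037 0.03 ]]
[208.3 145.6] 180 [[0.634 0.107 0.03 ]]
[419.7 212.7] 126 [[ 0.494 -0.342  0.03 ]]
[322.3 213.8] 143 [[ 0.49  -0.135  0.03 ]]
[249.1 231.9] 107 [[0.452 0.02  0.03 ]]
[214.5 243.2] 166 [[0.428 0.093 0.03 ]]
[230.8 281.6] 77 [[0.347 0.058 0.03 ]]
[476.6 381.1] 86 [[ 0.141 -0.46   0.03 ]]
move [-2.082 -7.095  0.483] spin -1.718 pos [ 0.488  -0.3474  0.159 ] yaw -0.147
[-7.46502405e-01  5.47900081e-01  1.43595036e+00 -1.23592137e-04
  1.15281137e+00  9.71754439e-01]
```

View pics/t1.png

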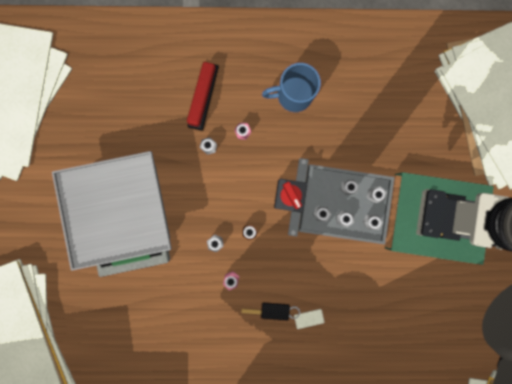

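Emit:
step_arm(
  motion=[
    [[-0.3,-1.0,0],-0.15],
    [[-0.6,-2.0,0],-0.3],
    [[-0.9,-3,0],-0.45],
    [[-1.2,-4,0],-0.6],
    [[-1.5,-5,0.1],-0.75],
    [[-1.8,-6.0,0.2],-0.9],
    [[-2.07,-7.1,0.4],-1.05],
    [[-2.07,-7.1,0.5],-1.2],
    [[-2.07,-7.1,0.5],-1.35],
    [[-2.07,-7.1,0.5],-1.5],
  ],
)

```text
time: 13.85
tool_pos: [0.4258, 0.0934, 0.1254]
tool_rot: [-3.139, 0.001, 1.359]
contact_force: [0.0, -0.2, 0.3]
opening: 0.0483
grip_force: 0.0
```

```bash
python3 -c "
from h import *
to([.428,.093,.06],1.424)
for n,z in(('top',.036),('scene',.036)):
    c=cam(n,n+'2');H=hsv(c)
    if n=='top':cv2.imwrite('pics/tray2.png',cv2.resize(c['pixels'][150:260,265:415,::-1],None,fx=5,fy=5,interpolation=cv2.INTER_CUBIC))
    lt=(H[...,1]<60)&(H[...,2]>135)
    for b in blobs(lt,30,400):print(n,'light',b[0].round(1),b[1],ray(c,b[0],.036).round(3))
    for b in blobs((H[...,2]<60),5,60):print(n,'dark',b[0].round(1),b[1],ray(c,b[0],.036).round(3))
"
```

```text
move [1.000e-03 3.700e-02 1.089e+00] spin -0.065 pos [0.4258 0.0934 0.1254] yaw 1.359
top light [241.8 129.4] 81 [[0.668 0.037 0.036]]
top light [208.2 145.9] 143 [[0.632 0.107 0.036]]
top light [350.6 187.6] 160 [[ 0.546 -0.193  0.036]]
top light [376.8 195. ] 159 [[ 0.531 -0.249  0.036]]
top light [324.6 215.2] 99 [[ 0.488 -0.138  0.036]]
top light [345.7 219.8] 150 [[ 0.478 -0.183  0.036]]
top light [373.  222.6] 160 [[ 0.473 -0.24   0.036]]
top light [249.3 231.9] 93 [[0.452 0.019 0.036]]
top light [502.5 377.7] 190 [[ 0.151 -0.51   0.036]]
top light [476.8 381.4] 74 [[ 0.144 -0.456  0.036]]
top dark [242.3 129.5] 14 [[0.667 0.035 0.036]]
top dark [207.3 144.5] 14 [[0.635 0.109 0.036]]
top dark [277.2 193.3] 49 [[ 0.533 -0.039  0.036]]
top dark [297.1 183.5] 15 [[ 0.554 -0.081  0.036]]
top dark [350.7 186.5] 14 [[ 0.548 -0.194  0.036]]
top dark [304.2 188. ] 5 [[ 0.545 -0.095  0.036]]
top dark [378.5 194.1] 15 [[ 0.533 -0.252  0.036]]
top dark [292.4 208.6] 5 [[ 0.501 -0.071  0.036]]
top dark [299.3 210.5] 6 [[ 0.497 -0.085  0.036]]
top dark [322.8 213.6] 19 [[ 0.491 -0.135  0.03
[... 1017 characters left out ...]
] 42 [[ 0.966 -0.086  0.036]]
scene dark [299.1   3.9] 16 [[-0.052 -0.158  0.036]]
scene dark [469.2   5.1] 55 [[-0.235  0.252  0.036]]
scene dark [345.2 117.8] 6 [[0.273 0.091 0.036]]
scene dark [168.9 131.8] 15 [[ 0.475 -0.245  0.036]]
scene dark [191. 143.] 15 [[ 0.481 -0.185  0.036]]
scene dark [151.1 149.9] 16 [[ 0.534 -0.254  0.036]]
scene dark [208.5 154.5] 20 [[ 0.492 -0.136  0.036]]
scene dark [170.6 164.5] 19 [[ 0.549 -0.196  0.036]]
scene dark [282.1 167.2] 17 [[0.456 0.019 0.036]]
scene dark [319.1 170.4] 19 [[0.431 0.091 0.036]]
scene dark [243.4 255.4] 30 [[0.671 0.035 0.036]]
scene dark [286.2 256.6] 30 [[0.639 0.108 0.036]]
scene dark [ 23.  328.6] 35 [[ 0.956 -0.246  0.036]]
```

View pics/tray2.png

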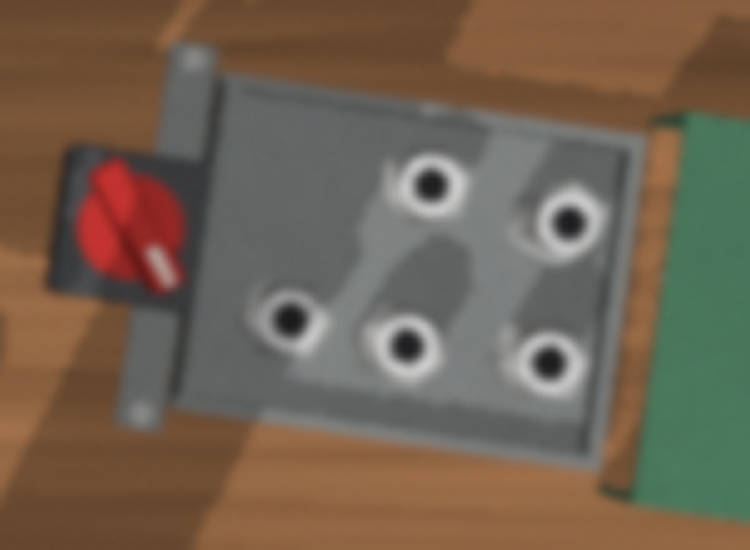

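Emit:
step_arm(
  motion=[
    [[0,0.03,0.6],-0.065],
    [[0,0.03,1.2],-0.065],
    [[0,0.03,1.6],-0.065],
    [[0,0.03,1.72],-0.065],
    [[0,0.03,1.72],-0.065],
    [[0,0.03,1.72],-0.065],
  ],
)

```text
time: 14.7
tool_pos: [0.4293, 0.0928, 0.0242]
tool_rot: [3.14, -0.0, 1.417]
contact_force: [-0.4, 0.4, -0.3]
opening: 0.0485
grip_force: 0.0
```

Emit:
step_arm(
  motion=[
    [[0,0,0],0],
    [[0,0,0],0],
    [[0,0,0],0],
    [[0,0,0],0],
    [[0,0,0],0],
  ],
  hand=255,
  squeeze=30,
)

```text
time: 15.32
tool_pos: [0.4288, 0.0928, 0.0239]
tool_rot: [3.141, -0.0, 1.418]
contact_force: [-1.1, -0.3, 7.2]
opening: 0.0313
grip_force: 30.0
```

```bash
python3 -c "
from h import *
c=cam('top');s=cam('scene')
H=hsv(c);lt=(H[...,1]<60)&(H[...,2]>110)
b=max(blobs(lt,3000,16000),key=lambda b:b[1] if 60<b[0][0]<180 else 0);print(b[0],b[1],rect(c,b[2],.088))
H=hsv(s);lt=(H[...,1]<60)&(H[...,2]>110)
b=max(blobs(lt,3000,16000),key=lambda b:b[1] if 340<b[0][0]<480 else 0);print(b[0],b[1],rect(s,b[2],.088))
to([.49,.29,.16],1.424)
"
```

```text
[111.26140199 212.88005014] 10371 [466.9 283.2 261.4 197.9  11.9]
[409.02168046 225.6761425 ] 11116 [508.5 289.2 218.8 197.3  12.3]
move [ 3.403  0.507 -2.269] spin -0.006 pos [0.4288 0.0929 0.0239] yaw 1.418
```

```bash
python3 -c "
from h import *
c=cam('top')
P=ray(c,[[54,170],[152,153],[170,249],[70,268]],.088);print(P.round(3),P.mean(0).round(3))
s=cam('scene');P=ray(s,[[361,169],[466,184],[464,279],[352,262]],.088);print(P.round(3),P.mean(0).round(3))
"
```

```text
[[0.575 0.402 0.088]
 [0.61  0.211 0.088]
 [0.422 0.174 0.088]
 [0.385 0.367 0.088]] [0.498 0.289 0.088]
[[0.43  0.172 0.088]
 [0.378 0.363 0.088]
 [0.572 0.403 0.088]
 [0.623 0.223 0.088]] [0.501 0.29  0.088]
```

Emit:
step_arm(
  motion=[
    [[0,0,-0.2],0],
    [[0,0,-0.5],0],
    [[0,0,-1.0],0],
    [[0,0,-1.8],0],
    [[0,0,-2.4],0],
    [[0,0,-2.4],0],
  ],
)

```text
time: 16.27
tool_pos: [0.4302, 0.0929, 0.1703]
tool_rot: [3.135, -0.001, 1.418]
contact_force: [0.9, 0.8, -2.2]
opening: 0.0311
grip_force: 30.0
```

```bash
python3 -c "
from h import *
to([.455,.335,.17],1.424);to([.455,.335,.104],1.424)"
```

```text
move [ 4.051 -0.206  0.005] spin -0.006 pos [0.4302 0.0929 0.1703] yaw 1.418
move [ 4.051 -0.206  1.105] spin -0.006 pos [0.4302 0.0929 0.1703] yaw 1.418
```

Emit:
step_arm(
  motion=[
    [[0.9,-0.05,0],0],
    [[1.8,-0.1,0],0],
    [[2.7,-0.15,0],0],
    [[3.6,-0.2,0],0],
    [[4.05,-0.2,0],0],
    [[4.05,-0.2,0.3],0],
    [[4.05,-0.2,0.7],0],
    [[4.05,-0.2,1.0],0],
    [[4.05,-0.2,1.1],0],
    [[4.05,-0.2,1.1],0],
  ],
)

```text
time: 17.52
tool_pos: [0.4534, 0.3345, 0.1009]
tool_rot: [-3.14, 0.001, 1.418]
contact_force: [-0.5, 0.2, -0.0]
opening: 0.0314
grip_force: 30.0
```

Emit:
step_arm(
  motion=[
    [[0,0,0],0],
    [[0,0,0],0],
  ],
)

```text
time: 17.77
tool_pos: [0.4542, 0.335, 0.1021]
tool_rot: [3.14, -0.001, 1.418]
contact_force: [0.6, 0.4, -0.5]
opening: 0.0313
grip_force: 30.0
```

Emit:
step_arm(
  motion=[
    [[0,0,0],0],
    [[0,0,0],0],
    [[0,0,0],0],
    [[0,0,-0.2],0],
    [[0,0,-0.6],0],
    [[0,0,-1.2],0],
    [[0,0,-1.2],0],
  ],
  hand=120,
)

```text
time: 18.65
tool_pos: [0.4554, 0.3357, 0.1772]
tool_rot: [3.136, -0.004, 1.418]
contact_force: [0.1, 0.3, -0.4]
opening: 0.0487
grip_force: 0.0
```

```bash
cat >> h.py <<'E'
def nuts():
    for n in("top","scene"):
        c=cam(n);H=hsv(c)
        print(n,[(b[0].round(0).tolist(),ray(c,b[0],.03)[0,:2].round(3).tolist(),ray(c,b[0],.036)[0,:2].round(3).tolist()) for b in blobs(H[...,2]<60,9,40)])
E
python3 -c "
from h import *
to([.636,.108,.17],1.424);nuts()"
```

```text
move [-3.292  3.552  0.12 ] spin -0.006 pos [0.4554 0.3357 0.1772] yaw 1.418
top [([242.0, 130.0], [0.668, 0.036], [0.667, 0.035]), ([207.0, 144.0], [0.636, 0.11], [0.635, 0.109]), ([299.0, 184.0], [0.554, -0.085], [0.553, -0.085]), ([351.0, 186.0], [0.549, -0.195], [0.548, -0.194]), ([378.0, 194.0], [0.532, -0.254], [0.532, -0.252]), ([285.0, 207.0], [0.505, -0.055], [0.505, -0.054]), ([322.0, 214.0], [0.491, -0.135], [0.491, -0.134]), ([346.0, 219.0], [0.481, -0.185], [0.481, -0.184]), ([374.0, 222.0], [0.474, -0.246], [0.474, -0.244]), ([83.0, 233.0], [0.447, 0.368], [0.447, 0.366]), ([249.0, 232.0], [0.451, 0.02], [0.452, 0.02]), ([63.0, 251.0], [0.41, 0.409], [0.411, 0.406]), ([155.0, 254.0], [0.404, 0.217], [0.405, 0.216]), ([106.0, 264.0], [0.382, 0.319], [0.383, 0.317]), ([230.0, 282.0], [0.348, 0.059], [0.349, 0.058])]
scene [([169.0, 132.0], [0.47, -0.249], [0.474, -0.245]), ([318.0, 138.0], [0.348, 0.056], [0.353, 0.057]), ([191.0, 143.0], [0.478, -0.188], [0.482, -0.185]), ([151.0, 150.0], [0.53, -0.257], [0.534, -0.254]), ([503.0, 150.0], [0.211, 0.423], [0.217, 0.422]), ([208.0, 154.0], [0.489, -0.139], [0.492, -0.136]), ([499.0, 156.0], [0.231, 0.42], [0.237, 0.419]), ([170.0, 164.0], [0.546, -0.199], [0.549, -0.196]), ([282.0, 167.0], [0.452, 0.017], [0.456, 0.019]), ([480.0, 182.0], [0.315, 0.397], [0.32, 0.396]), ([475.0, 193.0], [0.345, 0.394], [0.35, 0.393]), ([442.0, 205.0], [0.401, 0.342], [0.405, 0.341]), ([243.0, 255.0], [0.668, 0.034], [0.671, 0.035]), ([286.0, 257.0], [0.636, 0.108], [0.639, 0.109]), ([23.0, 329.0], [0.956, -0.249], [0.956, -0.246])]
```

Emit:
step_arm(
  motion=[
    [[-0.6,0.6,0],0.15],
    [[-1.2,1.3,0],0.3],
    [[-1.8,1.9,0],0.45],
    [[-2.4,2.6,0],0.6],
    [[-3.0,3.2,0],0.75],
    [[-3.28,3.55,0.2],0.9],
    [[-3.28,3.55,0.7],1.05],
    [[-3.28,3.55,1.0],1.2],
    [[-3.28,3.55,1.0],1.22],
    [[-3.28,3.55,1.0],1.22],
  ],
)

```text
time: 20.0
tool_pos: [0.6346, 0.1079, 0.1138]
tool_rot: [-3.142, -0.0, 0.2]
contact_force: [0.5, -0.6, 0.2]
opening: 0.0487
grip_force: 0.0
```

```bash
python3 -c "
from h import *
to([.636,.109,.024],.2);c=cam('scene');H=hsv(c);print([(b[0].round(1),ray(c,b[0],.03).round(3)) for b in blobs(H[...,2]<60,9,40) if 265<b[0][0]<310])"
```

```text
move [ 0.027 -0.013  1.496] spin 0.0 pos [0.6346 0.1079 0.1138] yaw 0.2
[(array([274.3, 234.4]), array([[0.603, 0.068, 0.03 ]])), (array([286.3, 256.5]), array([[0.636, 0.107, 0.03 ]]))]
```

Emit:
step_arm(
  motion=[
    [[0.02,0,0.5],0],
    [[0.02,0,1.0],0],
    [[0.02,0,1.3],0],
    [[0.02,0,1.48],0],
    [[0.02,0,1.48],0],
    [[0.02,0,1.48],0],
  ],
)

```text
time: 20.8
tool_pos: [0.6363, 0.1081, 0.0257]
tool_rot: [3.141, -0.002, 0.198]
contact_force: [-0.2, 0.0, -0.2]
opening: 0.0483
grip_force: 0.0
```

Emit:
step_arm(
  motion=[
    [[0,0,0],0],
    [[0,0,0],0],
    [[0,0,0],0],
    [[0,0,0],0],
    [[0,0,0],0],
  ],
  hand=255,
  squeeze=30,
)

```text
time: 21.42
tool_pos: [0.636, 0.108, 0.0253]
tool_rot: [3.141, -0.001, 0.198]
contact_force: [-0.1, -1.0, 5.8]
opening: 0.0329
grip_force: 30.0
```

Emit:
step_arm(
  motion=[
    [[0,0,-0.2],0],
    [[0,0,-0.5],0],
    [[0,0,-1.0],0],
    [[0,0,-1.8],0],
    [[0,0,-2.4],0],
    [[0,0,-2.4],0],
  ],
)

```text
time: 22.18
tool_pos: [0.6373, 0.1083, 0.1732]
tool_rot: [3.141, -0.008, 0.198]
contact_force: [0.2, 0.5, -1.5]
opening: 0.0324
grip_force: 30.0
```

```bash
python3 -c "
from h import *
to([.545,.245,.17],.2);to([.545,.245,.102],.2);c=cam('scene');H=hsv(c);print([(b[0].round(1),ray(c,b[0],.106).round(3)) for b in blobs(H[...,2]<60,9,60) if 265<b[0][0]])"
```

```text
move [-1.061 -2.536  0.053] spin -0.002 pos [0.6373 0.1083 0.1732] yaw 0.198
move [-1.061 -2.536  1.186] spin -0.002 pos [0.6373 0.1083 0.1732] yaw 0.198
[(array([299.1,   3.1]), array([[ 0.035, -0.126,  0.106]])), (array([469.6,   4.7]), array([[-0.132,  0.251,  0.106]])), (array([273.9,  27.4]), array([[ 0.142, -0.145,  0.106]])), (array([285.4,  34.3]), array([[ 0.153, -0.11 ,  0.106]])), (array([360.1,  50.6]), array([[0.133, 0.065, 0.106]])), (array([332.1, 189.1]), array([[0.509, 0.14 , 0.106]])), (array([442.9, 203.7]), array([[0.453, 0.332, 0.106]])), (array([279., 220.]), array([[0.61 , 0.079, 0.106]])), (array([290.4, 219.1]), array([[0.6  , 0.096, 0.106]]))]
```

Emit:
step_arm(
  motion=[
    [[-0.3,-0.7,0],0],
    [[-0.6,-1.4,0],0],
    [[-0.85,-2.1,0],0],
    [[-1.06,-2.53,0],0],
    [[-1.06,-2.53,0.2],0],
    [[-1.06,-2.53,0.6],0],
    [[-1.06,-2.53,1.0],0],
    [[-1.06,-2.53,1.16],0],
    [[-1.06,-2.53,1.16],0],
    [[-1.06,-2.53,1.16],0],
  ],
)

```text
time: 23.48
tool_pos: [0.544, 0.2442, 0.0997]
tool_rot: [-3.142, -0.001, 0.197]
contact_force: [-0.7, -0.2, 0.2]
opening: 0.0325
grip_force: 30.0
```

Emit:
step_arm(
  motion=[
    [[0,0,0],0],
    [[0,0,0],0],
  ],
)

```text
time: 23.72
tool_pos: [0.5438, 0.2445, 0.0997]
tool_rot: [-3.141, -0.002, 0.198]
contact_force: [0.6, -0.9, -1.3]
opening: 0.0327
grip_force: 30.0
```

Emit:
step_arm(
  motion=[
    [[0,0,0],0],
    [[0,0,0],0],
    [[0,0,0],0],
    [[0,0,-0.2],0],
    [[0,0,-0.6],0],
    [[0,0,-1.2],0],
    [[0,0,-1.2],0],
  ],
  hand=120,
)

```text
time: 24.6
tool_pos: [0.5451, 0.2451, 0.175]
tool_rot: [-3.141, -0.007, 0.198]
contact_force: [0.4, -0.3, -0.0]
opening: 0.049
grip_force: 0.0
```

```bash
python3 -c "
from h import *
to([.491,-.136,.17],1.424);c=cam('scene','s3');H=hsv(c);print([(b[0].round(1),ray(c,b[0],.103).round(3)) for b in blobs(H[...,2]<60,9,60) if 340<b[0][0]])
cv2.imwrite('pics/pan3.png',cv2.resize(c['pixels'][140:310,320:490,::-1],None,fx=3,fy=3))"
```

```text
move [-2.133  6.049  0.084] spin -1.226 pos [0.5451 0.2451 0.175 ] yaw 0.198
[(array([345.4, 150. ]), array([[0.411, 0.131, 0.103]])), (array([346.3, 159.4]), array([[0.431, 0.14 , 0.103]])), (array([351.4, 158.9]), array([[0.426, 0.149, 0.103]])), (array([463.7, 175.4]), array([[0.373, 0.352, 0.103]])), (array([405.4, 209.3]), array([[0.491, 0.275, 0.103]])), (array([380.4, 226. ]), array([[0.543, 0.245, 0.103]]))]
```

View pics/pan3.png

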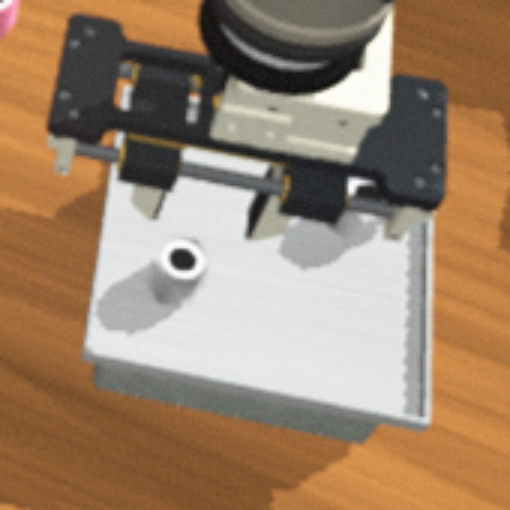

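Emit:
step_arm(
  motion=[
    [[-0.3,0.8,0],-0.15],
    [[-0.6,1.6,0],-0.3],
    [[-0.9,2.4,0],-0.45],
    [[-1.2,3.2,0],-0.6],
    [[-1.5,4.0,0],-0.75],
    [[-1.7,4.8,0],-0.9],
    [[-1.9,5.5,0.1],-1.05],
    [[-2.13,6.05,0.5],-1.2],
    [[-2.13,6.05,1.0],-1.225],
    [[-2.13,6.05,1.2],-1.225],
  ],
)

```text
time: 25.9
tool_pos: [0.4879, -0.1364, 0.097]
tool_rot: [-3.138, -0.001, 1.421]
contact_force: [-0.0, -0.3, 1.1]
opening: 0.0486
grip_force: 0.0
```

```bash
python3 -c "
from h import *
to([.491,-.136,.037],1.424)"
```

```text
move [0.014 0.049 1.   ] spin -0.003 pos [ 0.4879 -0.1364  0.097 ] yaw 1.421
```

Emit:
step_arm(
  motion=[
    [[0.01,0.04,0.4],0],
    [[0.01,0.04,0.8],0],
    [[0.01,0.04,1.0],0],
    [[0.01,0.04,1.0],0],
    [[0.01,0.04,1.0],0],
  ],
)

```text
time: 26.52
tool_pos: [0.4924, -0.1364, 0.0398]
tool_rot: [3.14, 0.0, 1.423]
contact_force: [0.4, -0.5, 0.2]
opening: 0.0487
grip_force: 0.0
```

Emit:
step_arm(
  motion=[
    [[0,0,0],0],
    [[0,0,0],0],
    [[0,0,0],0],
    [[0,0,0],0],
    [[0,0,0],0],
  ],
  hand=255,
  squeeze=40,
)

```text
time: 27.15
tool_pos: [0.4921, -0.1365, 0.0395]
tool_rot: [3.141, 0.0, 1.423]
contact_force: [-1.9, -0.1, 5.9]
opening: 0.0301
grip_force: 40.0
```

Emit:
step_arm(
  motion=[
    [[0,0,-0.2],0],
    [[0,0,-0.5],0],
    [[0,0,-1.0],0],
    [[0,0,-1.8],0],
    [[0,0,-2.3],0],
    [[0,0,-2.3],0],
  ],
)

```text
time: 27.9
tool_pos: [0.4929, -0.1368, 0.1795]
tool_rot: [3.137, 0.001, 1.423]
contact_force: [0.1, 0.1, -2.0]
opening: 0.0301
grip_force: 40.0
```

```bash
python3 -c "
from h import *
to([.545,.335,.18],1.424);c=cam('scene','s4');cv2.imwrite('pics/s4c.png',cv2.resize(c['pixels'][60:240,120:320,::-1],None,fx=2.5,fy=2.5))"
```

```text
move [ 7.906 -0.3   -0.009] spin -0.001 pos [ 0.4929 -0.1368  0.1795] yaw 1.423
```

View pics/s4c.png

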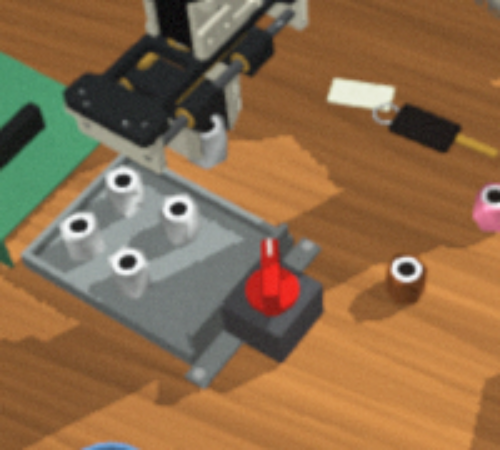

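Emit:
step_arm(
  motion=[
    [[0.8,-0.03,0],0],
    [[1.6,-0.06,0],0],
    [[2.4,-0.1,0],0],
    [[3.2,-0.12,0],0],
    [[4.0,-0.15,0],0],
    [[4.8,-0.2,0],0],
    [[5.6,-0.2,0],0],
    [[6.4,-0.25,0],0],
    [[7.2,-0.3,0],0],
    [[7.9,-0.3,0],0],
  ],
)

```text
time: 29.2
tool_pos: [0.5429, 0.3365, 0.1746]
tool_rot: [-3.138, 0.002, 1.423]
contact_force: [0.7, 0.1, -1.8]
opening: 0.03
grip_force: 40.0
```

Emit:
step_arm(
  motion=[
    [[0,0,0.2],0],
    [[0,0,0.6],0],
    [[0,0,1.0],0],
    [[0,0,1.15],0],
    [[0,0,1.15],0],
    [[0,0,1.15],0],
  ],
)

```text
time: 29.95
tool_pos: [0.5445, 0.335, 0.1088]
tool_rot: [3.14, -0.001, 1.422]
contact_force: [-0.5, 1.0, -0.8]
opening: 0.0304
grip_force: 40.0
```

Emit:
step_arm(
  motion=[
    [[0,0,0.02],0],
    [[0,0,0.03],0],
    [[0,0,0.03],0],
  ],
)

```text
time: 30.32
tool_pos: [0.544, 0.3351, 0.1065]
tool_rot: [3.141, -0.0, 1.423]
contact_force: [-0.4, -0.2, -1.5]
opening: 0.0299
grip_force: 40.0
```

Emit:
step_arm(
  motion=[
    [[0,0,0],0],
    [[0,0,0],0],
    [[0,0,0],0],
    [[0,0,-0.2],0],
    [[0,0,-0.6],0],
    [[0,0,-1.2],0],
    [[0,0,-1.2],0],
  ],
  hand=120,
)

```text
time: 31.2
tool_pos: [0.5456, 0.3359, 0.1826]
tool_rot: [3.135, -0.004, 1.423]
contact_force: [-0.3, 0.5, -1.8]
opening: 0.0488
grip_force: 0.0
```

```bash
python3 -c "
from h import *
to([.548,-.195,.1],1.424);nuts();c=cam('scene');H=hsv(c);print([(b[0].round(1),ray(c,b[0],.1).round(3)) for b in blobs(H[...,2]<60,9,60) if 340<b[0][0] and 180<b[0][1]])"
```

```text
move [-8.746  1.343  1.377] spin -0.001 pos [0.5456 0.3359 0.1826] yaw 1.423
top [([242.0, 130.0], [0.668, 0.036], [0.667, 0.035]), ([84.0, 186.0], [0.546, 0.368], [0.546, 0.366]), ([131.0, 186.0], [0.546, 0.27], [0.546, 0.268]), ([351.0, 186.0], [0.549, -0.195], [0.548, -0.194]), ([378.0, 194.0], [0.532, -0.254], [0.532, -0.252]), ([61.0, 198.0], [0.521, 0.415], [0.521, 0.412]), ([346.0, 219.0], [0.481, -0.185], [0.481, -0.184]), ([374.0, 222.0], [0.474, -0.246], [0.474, -0.244]), ([84.0, 233.0], [0.448, 0.365], [0.448, 0.363]), ([249.0, 232.0], [0.451, 0.02], [0.452, 0.02]), ([155.0, 254.0], [0.404, 0.217], [0.405, 0.216]), ([106.0, 264.0], [0.382, 0.319], [0.383, 0.317]), ([230.0, 282.0], [0.348, 0.059], [0.349, 0.058]), ([0.0, 374.0], [0.155, 0.534], [0.158, 0.53])]
scene [([169.0, 132.0], [0.47, -0.249], [0.474, -0.245]), ([318.0, 138.0], [0.348, 0.056], [0.353, 0.057]), ([191.0, 143.0], [0.478, -0.188], [0.482, -0.185]), ([151.0, 150.0], [0.53, -0.257], [0.534, -0.254]), ([170.0, 164.0], [0.546, -0.199], [0.549, -0.196]), ([282.0, 167.0], [0.453, 0.017], [0.457, 0.019]), ([380.0, 227.0], [0.501, 0.246], [0.504, 0.246]), ([451.0, 244.0], [0.478, 0.378], [0.482, 0.377]), ([243.0, 255.0], [0.668, 0.034], [0.671, 0.035]), ([23.0, 328.0], [0.956, -0.25], [0.956, -0.246])]
[(array([489.3, 199.1]), array([[0.403, 0.407, 0.1  ]])), (array([380.1, 226.7]), array([[0.543, 0.245, 0.1  ]])), (array([466.8, 231.8]), array([[0.488, 0.385, 0.1  ]])), (array([462.5, 231.8]), array([[0.491, 0.378, 0.1  ]]))]
```

Emit:
step_arm(
  motion=[
    [[-0.9,0.15,0],0],
    [[-1.8,0.3,0],0],
    [[-2.7,0.45,0],0],
    [[-3.6,0.6,0],0],
    [[-4.5,0.75,0],0],
    [[-5.4,0.9,0],0],
    [[-6.3,1.05,0],0],
    [[-7.2,1.2,0],0],
    [[-8.1,1.3,0],0],
    [[-8.75,1.35,0.3],0],
  ],
)

```text
time: 32.6
tool_pos: [0.5466, -0.1987, 0.1601]
tool_rot: [3.141, 0.0, 1.421]
contact_force: [-0.3, -0.8, 0.5]
opening: 0.0487
grip_force: 0.0
```

Emit:
step_arm(
  motion=[
    [[0,0,0.5],0],
    [[0,0,1.0],0],
    [[0,0,1.0],0],
  ],
)

```text
time: 32.98
tool_pos: [0.5446, -0.1953, 0.0972]
tool_rot: [-3.135, -0.002, 1.422]
contact_force: [0.1, -0.4, 0.7]
opening: 0.0488
grip_force: 0.0
```

```bash
python3 -c "
from h import *
to([.548,-.1955,.038],1.424)"
```

```text
move [0.005 0.056 0.987] spin -0.002 pos [ 0.5446 -0.1953  0.0972] yaw 1.422
```

Emit:
step_arm(
  motion=[
    [[0,0.03,0.4],0],
    [[0,0.03,0.8],0],
    [[0,0.03,1.02],0],
    [[0,0.03,1.02],0],
    [[0,0.03,1.02],0],
  ],
)

```text
time: 33.6
tool_pos: [0.5491, -0.1966, 0.0401]
tool_rot: [3.14, 0.0, 1.423]
contact_force: [-0.2, -0.7, 0.0]
opening: 0.0483
grip_force: 0.0
```

Emit:
step_arm(
  motion=[
    [[0,0,0],0],
    [[0,0,0],0],
    [[0,0,0],0],
    [[0,0,0],0],
    [[0,0,0],0],
  ],
  hand=255,
  squeeze=40,
)

```text
time: 34.22
tool_pos: [0.5488, -0.1965, 0.0396]
tool_rot: [3.141, 0.0, 1.423]
contact_force: [0.0, -0.1, 5.6]
opening: 0.0318
grip_force: 40.0
```

Emit:
step_arm(
  motion=[
    [[0,0,-0.2],0],
    [[0,0,-0.5],0],
    [[0,0,-1.0],0],
    [[0,0,-1.8],0],
    [[0,0,-2.4],0],
    [[0,0,-2.4],0],
  ],
)

```text
time: 34.98
tool_pos: [0.5497, -0.197, 0.1863]
tool_rot: [3.136, 0.002, 1.423]
contact_force: [0.4, -0.7, -2.1]
opening: 0.0316
grip_force: 40.0
```

```bash
python3 -c "
from h import *
to([.455,.245,.18],1.424)"
```

```text
move [ 7.053 -2.647  0.106] spin -0.001 pos [ 0.5497 -0.197   0.1863] yaw 1.423
```

Emit:
step_arm(
  motion=[
    [[0.75,-0.25,0],0],
    [[1.5,-0.55,0],0],
    [[2.3,-0.85,0],0],
    [[3.1,-1.15,0],0],
    [[3.9,-1.45,0],0],
    [[4.7,-1.75,0],0],
    [[5.5,-2.05,0],0],
    [[6.3,-2.35,0],0],
    [[7.05,-2.65,0],0],
    [[7.05,-2.65,0.2],0],
  ],
)

```text
time: 36.22
tool_pos: [0.4522, 0.2481, 0.1701]
tool_rot: [-3.141, -0.0, 1.427]
contact_force: [0.4, -0.1, -1.8]
opening: 0.0316
grip_force: 40.0
```

Emit:
step_arm(
  motion=[
    [[0,0,0.3],0],
    [[0,0,0.7],0],
    [[0,0,1.0],0],
    [[0,0,1.13],0],
    [[0,0,1.13],0],
    [[0,0,1.13],0],
  ],
)

```text
time: 36.98
tool_pos: [0.454, 0.2453, 0.1037]
tool_rot: [3.141, -0.0, 1.422]
contact_force: [0.3, 0.6, -2.0]
opening: 0.032
grip_force: 40.0
```

Release, lift, and look before closing.

Emit:
step_arm(
  motion=[
    [[0,0,0],0],
    [[0,0,0],0],
    [[0,0,0],0],
    [[0,0,-0.2],0],
    [[0,0,-0.6],0],
    [[0,0,-1.3],0],
    [[-1.5,-0.2,-1.3],0],
    [[-2.5,-0.2,-1.3],0],
    [[-2.5,-0.2,-1.3],0],
  ],
  hand=120,
)

```text
time: 38.1
tool_pos: [0.4189, 0.0967, 0.1823]
tool_rot: [3.141, 0.0, 1.421]
contact_force: [0.0, -0.1, 0.5]
opening: 0.0488
grip_force: 0.0
```

```bash
python3 -c "
from h import *
cam('top','t5');to([.489,-.345,.13],-.147);to([.488,-.3453,.13],2.994);print(robot.observe()['qpos'])"
```

```text
move [-7.082  2.255  0.87 ] spin 1.568 pos [0.4187 0.0953 0.1822] yaw 1.421
move [-7.089  2.239  0.87 ] spin -1.573 pos [0.4187 0.0953 0.1822] yaw 1.421
[ 4.59956141e-02  2.35878279e-01  1.86426787e+00 -1.61826334e-03
  1.04094512e+00  1.96706784e-01]
```

View pics/t5.png

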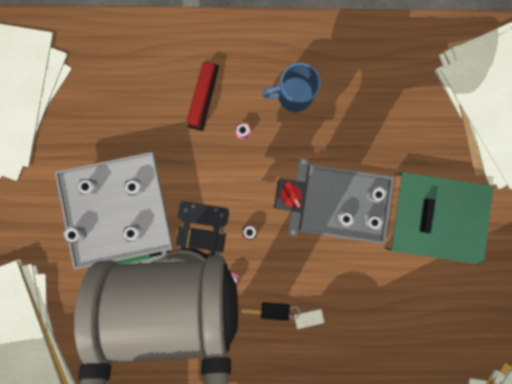

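```bash
python3 -c "
from h import *
c=cam('top');print(ray(c,[[72,234],[86,186],[132,187],[131,233]],.097).round(3),ray(c,[[56,172],[153,153],[171,250],[77,268]],.076).round(3))
c=cam('scene');cv2.imwrite('pics/pan6.png',cv2.resize(c['pixels'][140:310,320:490,::-1],None,fx=3.5,fy=3.5))"
```

```text
[[0.451 0.36  0.097]
 [0.544 0.335 0.097]
 [0.543 0.247 0.097]
 [0.454 0.247 0.097]] [[0.572 0.404 0.076]
 [0.611 0.212 0.076]
 [0.419 0.174 0.076]
 [0.383 0.359 0.076]]
```

View pics/pan6.png

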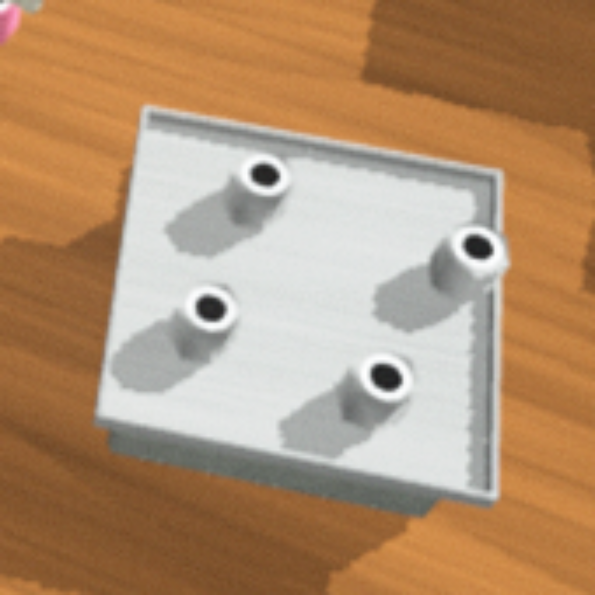

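Emit:
step_arm(
  motion=[
    [[-0.8,0.3,0],0.15],
    [[-1.6,0.6,0],0.3],
    [[-2.4,0.8,0],0.45],
    [[-3.2,1.0,0],0.6],
    [[-4.0,1.25,0],0.75],
    [[-4.8,1.5,0],0.9],
    [[-5.6,1.75,0],1.05],
    [[-6.4,2.0,0],1.2],
    [[-7.08,2.25,0.1],1.35],
    [[-7.08,2.25,0.5],1.5],
  ],
)

```text
time: 39.5
tool_pos: [0.4926, -0.344, 0.1519]
tool_rot: [3.139, -0.004, -0.084]
contact_force: [0.1, 0.8, -0.7]
opening: 0.0485
grip_force: 0.0
```

Emit:
step_arm(
  motion=[
    [[0,0,0.37],0.068],
    [[0,0,0.37],0.068],
    [[0,0,0.37],0.068],
    [[0,0,0.37],0.068],
  ],
)

```text
time: 40.0
tool_pos: [0.4913, -0.3412, 0.1303]
tool_rot: [3.141, -0.002, -0.144]
contact_force: [0.9, -0.5, -0.2]
opening: 0.0486
grip_force: 0.0
```

```bash
python3 -c "
from h import *
to([.488,-.3453,.067],-.147)"
```

```text
move [-0.045  0.075  1.055] spin 0.003 pos [ 0.4913 -0.3412  0.1303] yaw -0.144
```

Emit:
step_arm(
  motion=[
    [[-0.04,0.075,0.4],0],
    [[-0.04,0.075,0.8],0],
    [[-0.04,0.075,1.05],0],
    [[-0.04,0.075,1.05],0],
    [[-0.04,0.075,1.05],0],
  ],
)

```text
time: 40.62
tool_pos: [0.488, -0.3457, 0.067]
tool_rot: [3.141, -0.001, -0.145]
contact_force: [-0.2, -1.0, 0.4]
opening: 0.0488
grip_force: 0.0
```

Emit:
step_arm(
  motion=[
    [[0,0,0],0],
    [[0,0,0],0],
    [[0,0,0],0],
    [[0,0,0],0],
  ],
  hand=255,
  squeeze=30,
)

```text
time: 41.12
tool_pos: [0.4875, -0.3451, 0.0661]
tool_rot: [-3.141, -0.0, -0.145]
contact_force: [0.2, 1.1, 3.5]
opening: 0.0141
grip_force: 30.0
```

Emit:
step_arm(
  motion=[
    [[0,-0.3,0],0],
    [[0,-0.7,0],0],
    [[0,-1.1,0],0],
    [[0,-1.5,0],0],
    [[0,-1.9,0],0],
    [[0,-2.3,0],0],
    [[0,-2.7,0],0],
    [[0,-3.0,0],0],
    [[0,-3.15,0],0],
    [[0,-3.2,0],0],
  ],
)

```text
time: 42.38
tool_pos: [0.515, -0.1546, 0.0661]
tool_rot: [-3.141, 0.001, -0.144]
contact_force: [-2.1, -2.3, 2.2]
opening: 0.014
grip_force: 30.0
```

```bash
python3 -c "
from h import *
to([.5163,-.152,.067],-.147)"
```

```text
move [ 0.015 -0.047 -0.015] spin 0.003 pos [ 0.515  -0.1546  0.0661] yaw -0.144
```

Emit:
step_arm(
  motion=[
    [[0,-0.03,0],0],
    [[0,-0.06,0],0],
    [[0,-0.08,0],0],
    [[0,-0.08,0],0],
  ],
)

```text
time: 42.88
tool_pos: [0.5154, -0.152, 0.0661]
tool_rot: [3.14, 0.001, -0.146]
contact_force: [-3.9, -5.7, 2.9]
opening: 0.0138
grip_force: 30.0
```

Emit:
step_arm(
  motion=[
    [[0,-0.03,0],0],
    [[0,-0.04,0],0],
    [[0,-0.04,0],0],
  ],
)

```text
time: 43.25
tool_pos: [0.5154, -0.1518, 0.0661]
tool_rot: [3.137, 0.0, -0.145]
contact_force: [-7.4, -18.6, 1.3]
opening: 0.0139
grip_force: 30.0
```

Emit:
step_arm(
  motion=[
    [[0,0.02,0],0],
    [[0,0.02,0],0],
    [[0,0.02,0],0],
    [[0,0.02,0],0],
    [[0,0.02,-0.5],0],
    [[0,0.02,-1.2],0],
    [[0,0.02,-1.2],0],
  ],
  hand=120,
)

```text
time: 44.12
tool_pos: [0.518, -0.1499, 0.1412]
tool_rot: [3.14, -0.007, -0.145]
contact_force: [0.1, -0.2, -0.6]
opening: 0.0485
grip_force: 0.0
```

```bash
python3 -c "
from h import *
to([.53,-.0677,.137],.5)"
```

```text
move [ 0.    -1.385  0.069] spin -0.645 pos [ 0.518  -0.1499  0.1412] yaw -0.145
```

Hard stop felt; hood is shut. Now the lock.

Emit:
step_arm(
  motion=[
    [[0,-0.7,0.05],-0.16],
    [[0,-1.38,0.05],-0.32],
    [[0,-1.38,0.05],-0.48],
    [[0,-1.38,0.05],-0.645],
    [[0,-1.38,0.05],-0.645],
    [[0,-1.38,0.5],-0.645],
    [[0,-1.38,1.0],-0.645],
    [[0,-1.38,1.08],-0.645],
    [[0,-1.38,1.08],-0.645],
  ],
)

```text
time: 45.25
tool_pos: [0.5282, -0.0676, 0.0734]
tool_rot: [-3.141, 0.0, 0.498]
contact_force: [-0.4, -0.2, 0.0]
opening: 0.0486
grip_force: 0.0
```

Emit:
step_arm(
  motion=[
    [[0,0,0],0],
    [[0,0,0],0],
    [[0,0,0],0],
    [[0,0,0],0],
    [[0,0,0],0],
  ],
  hand=255,
  squeeze=20,
)

```text
time: 45.88
tool_pos: [0.529, -0.0689, 0.0736]
tool_rot: [3.138, -0.001, 0.5]
contact_force: [1.7, -7.5, -1.5]
opening: 0.0137
grip_force: 20.0
```

```bash
python3 -c "
from h import *
to([.53,-.0677,.076],.49);s=robot.observe();print(s['torque'])"
```

```text
move [ 0.024 -0.009 -0.039] spin 0.01 pos [ 0.529  -0.0689  0.0736] yaw 0.5
[-1.04525255 -0.03349527 -0.07776054]
```

Emit:
step_arm(
  motion=[
    [[0.02,0,0],-0.12],
    [[0.02,0,0],-0.25],
    [[0.02,0,0],-0.38],
    [[0.02,0,0],-0.5],
    [[0.02,0,0],-0.62],
    [[0.02,0,0],-0.75],
    [[0.02,0,0],-0.87],
    [[0.02,0,0],-1.0],
    [[0.02,0,0],-1.12],
    [[0.02,0,0],-1.25],
  ],
)

```text
time: 47.12
tool_pos: [0.5305, -0.0695, 0.0737]
tool_rot: [3.139, 0.004, 1.754]
contact_force: [3.9, -11.2, -1.9]
opening: 0.0138
grip_force: 20.0
```

Emit:
step_arm(
  motion=[
    [[0,0,0],-0.12],
    [[0,0,0],-0.25],
    [[0,0,0],-0.38],
    [[0,0,0],-0.5],
    [[0,0,0],-0.62],
    [[0,0,0],-0.75],
    [[0,0,0],-0.87],
    [[0,0,0],-1.0],
    [[0,0,0],-1.12],
    [[0,0,0],-1.2],
  ],
)

```text
time: 48.38
tool_pos: [0.5316, -0.0685, 0.0737]
tool_rot: [-3.14, 0.006, 2.952]
contact_force: [7.2, -4.5, -6.5]
opening: 0.0139
grip_force: 20.0
```

Emit:
step_arm(
  motion=[
    [[0,0,0],-0.03],
    [[0,0,0],-0.06],
    [[0,0,0],-0.06],
    [[0,0,0],-0.06],
  ],
)

```text
time: 48.88
tool_pos: [0.5317, -0.0684, 0.0737]
tool_rot: [-3.14, 0.006, 3.01]
contact_force: [7.4, -4.4, -6.0]
opening: 0.0137
grip_force: 20.0
```

```bash
python3 -c "
from h import *
s=robot.observe();print(s['torque'],s['tool_rot'],s['contact_force'])"
```

```text
[-0.88070375 -1.12827458  0.0473887 ] [-3.13981618  0.00626442  3.00969549] [ 7.43217722 -4.38716505 -5.97531952]
```

Emit:
step_arm(
  motion=[
    [[0,0,0],-0.03],
    [[0,0,0],-0.06],
    [[0,0,0],-0.06],
    [[0,0,0],-0.06],
  ],
)

```text
time: 49.38
tool_pos: [0.5317, -0.0683, 0.0737]
tool_rot: [-3.14, 0.006, 3.069]
contact_force: [7.5, -4.1, -5.2]
opening: 0.0137
grip_force: 20.0
```

```bash
python3 -c "
from h import *
s=robot.observe();print(s['torque'],s['tool_rot'],s['contact_force'])"
```

```text
[-0.92272098 -1.13883617 -0.25488196] [-3.13967336  0.00615683  3.06904296] [ 7.51603645 -4.14982518 -5.23661488]
```

Emit:
step_arm(
  motion=[
    [[0,0,0],-0.03],
    [[0,0,0],-0.05],
    [[0,0,0],-0.05],
  ],
  squeeze=30,
)

```text
time: 49.75
tool_pos: [0.5316, -0.0683, 0.0737]
tool_rot: [-3.14, 0.006, 3.118]
contact_force: [7.3, -3.9, -5.1]
opening: 0.0141
grip_force: 30.5
```

```bash
python3 -c "
from h import *
s=robot.observe();print(s['torque'],s['tool_rot'],s['contact_force'])"
```

```text
[-0.90188961 -1.12913463 -0.68721163] [-3.13972216  0.00605407  3.11817983] [ 7.28753285 -3.94953354 -5.10503818]
```

Emit:
step_arm(
  motion=[
    [[0,0,0],0],
    [[0,0,0],0],
    [[0,0,0],0],
    [[0,0,0],0],
    [[0,0,-0.5],0],
    [[0,0,-1.2],0],
    [[0,0,-2.0],0],
    [[2.0,0,-2.5],0],
    [[2.0,0,-2.5],0],
  ],
  hand=120,
)

```text
time: 50.88
tool_pos: [0.4077, -0.0641, 0.2238]
tool_rot: [-3.141, 0.001, 3.12]
contact_force: [-0.0, 0.2, 0.7]
opening: 0.0486
grip_force: 0.0
```

```bash
python3 -c "
from h import *
c=cam('top');s=cam('scene')
a=np.hstack([cv2.resize(c['pixels'][100:290,40:420],None,fx=2,fy=2)]);b=cv2.resize(s['pixels'][90:310,100:480],None,fx=1,fy=1)
b=np.pad(b,((0,0),(0,a.shape[1]-b.shape[1]),(0,0)))
cv2.imwrite('pics/fin.png',np.vstack([a,b])[:600,:,::-1])
nuts()
H=hsv(c);h,sa,v=H[...,0],H[...,1],H[...,2]
g=(h>60)&(h<90)&(sa>90);print(rect(c,max(blobs(g),key=lambda b:b[1])[2],.046))"
```

```text
top [([242.0, 130.0], [0.668, 0.036], [0.667, 0.035]), ([85.0, 186.0], [0.546, 0.366], [0.546, 0.364]), ([131.0, 187.0], [0.545, 0.269], [0.545, 0.267]), ([130.0, 233.0], [0.448, 0.27], [0.449, 0.268]), ([249.0, 232.0], [0.451, 0.02], [0.452, 0.02]), ([71.0, 235.0], [0.444, 0.393], [0.444, 0.39]), ([155.0, 254.0], [0.404, 0.217], [0.405, 0.215]), ([106.0, 264.0], [0.382, 0.319], [0.383, 0.317]), ([230.0, 282.0], [0.347, 0.058], [0.348, 0.058]), ([416.0, 311.0], [0.286, -0.332], [0.288, -0.33]), ([423.0, 329.0], [0.249, -0.348], [0.251, -0.345])]
scene [([238.0, 27.0], [0.094, -0.269], [0.101, -0.265]), ([318.0, 138.0], [0.348, 0.056], [0.353, 0.057]), ([282.0, 167.0], [0.452, 0.017], [0.456, 0.019]), ([395.0, 189.0], [0.405, 0.247], [0.41, 0.247]), ([456.0, 210.0], [0.402, 0.369], [0.406, 0.368]), ([380.0, 228.0], [0.503, 0.246], [0.506, 0.246]), ([430.0, 247.0], [0.503, 0.344], [0.507, 0.343]), ([243.0, 255.0], [0.668, 0.034], [0.671, 0.035]), ([22.0, 328.0], [0.956, -0.251], [0.956, -0.247])]
[ 512.3 -188.3  188.5  158.9   81.9]
```

View pics/fin.png

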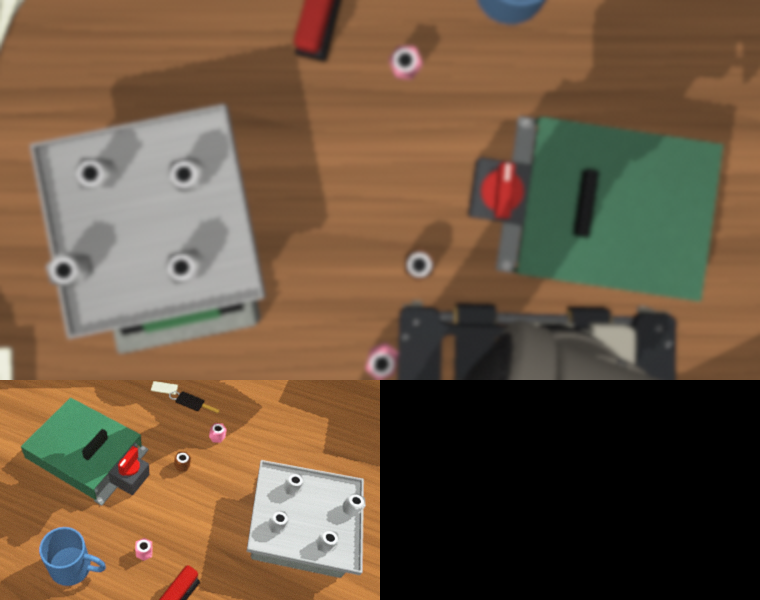

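```bash
python3 -c "
from h import *
print(robot.hand_in())"
```

```text
the job is handed in; nothing more can be done
None
```

The job is handed in, result not yet known: four nuts stand in the scale pan, the other three are in the box, the hood is shut and the lock is screwed home. One pan nut shifted about 25 mm, probably the random knock, but it stayed upright inside the rim.

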